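# Put a bushing away in a press-to-open storage case

## Task

Put the brass bushing away in the blue storage case. Press the yellow pad on the lid once so that the lid springs open, stand the bushing in the round pocket, then swing the lid shut and press the pad again until the latch holds it closed. Feel for the latch and never push on the case with more than 20 N, and leave the shaft, the eraser and the loupe where they stand.

Things in the scene. Friction and masses are not known exactly. Their poses are not given: they have to be found in the camera images.
- case: Blue storage case fixed to the desk, 143 (x) x 140 (y) x 57 mm with the lid shut. Origin at the centre of its underside, x to the rear (hinge), y left, z up. Open, it is a black tray 126 x 120 mm, 16 mm high, without side walls (the lid's skirt covers them), with a round pocket 8 mm in front of the origin and a rear wall 48 mm high at x = 58 to 69 mm.
- pocket (a point): Centre of the floor of the round pocket, 6 mm above the desk. The pocket is 40 mm wide and 10 mm deep; its rim is level with the tray's top, 16 mm above the desk. Axes as the case.
- latch (a point): Centre of the top of the grey latch housing (36 mm along y, 17 mm along x), 50 mm in front of the case's origin, 36 mm above the desk. Push-push latch: when latched, a full press of the pad, then letting it rise, frees the lid, which swings open; with the lid brought down, a full press and letting it rise holds it at 0. Each full press changes the state; one too short changes nothing.
- case_hinge (a point): Middle of the lid's hinge line, 62 mm behind the case's origin and 52 mm above the desk. The hinge line runs along the case's y.
- case_lid (a joint): Lid angle, rad: 0 shut and latched, negative pressed lower, 1.92 fully open, leaning back. The lid, 140 mm wide, reaches 134 mm from the hinge; its outer face is 3 mm above the hinge line when shut, its skirt hangs 25 mm below it. A weak damped spring always drives it open (1 to 2 N at the pad to close it slowly, about 3 s to open); only the latch holds it shut.
- lid_pad (a point): Centre of the top of the yellow press pad (28 mm wide) on the lid over the latch, 112 mm from the hinge line, 5 mm above it when shut (z out of the lid). From 13 mm above latched a plunger resists with 2 N rising to 6 N at latched. A full press goes 6 to 11 mm below latched, a hidden amount, new each time; it takes 6 to 10 N, then a buffer adds 4 N per mm. At 13 N it is complete.
- bushing: Brass-coloured bushing standing on the desk, 34 mm wide, 26 mm high; origin at the centre of its underside, z up. About 0.1 kg. Treat as solid.
- shaft: Grey stepped shaft standing on end, 21 mm wide, 73 mm high; a bystander. Origin at the centre of its underside.
- eraser: Blue and white eraser, 43 x 23 x 12 mm; a bystander. Origin at the centre of its underside.
- loupe: Black loupe standing upright, 35 mm wide, 40 mm high; a bystander. Origin at the centre of its underside.

How it is judged (in metres and radians):
On the way, in this order (a step that is already met when the one before it is completed fails the run):
1. the latch is released and the lid has swung open with the bushing still out of the case (value of joint case_lid above 1.5 rad and horizontal distance between bushing and pocket above 0.1 m), for 0.2 s.
2. the bushing stands in the pocket, let go, with the lid open (value of joint case_lid above 1.2 rad and horizontal distance between bushing and pocket below 0.006 m and z of bushing in the frame of pocket below 0.003 m and angle between bushing's own z axis and vertical below 0.15 rad and contact force between the fingers and bushing below 0.1 N), for 0.2 s.
At the end, for the whole second after the job is handed in: The lid is shut and held by the latch with nobody touching it (lid angle within 0.03 rad of 0, at rest), and the bushing stands upright (within 0.15 rad) in the pocket, within 6 mm of its centre and on its floor within 3 mm, at rest (value of joint case_lid between -0.03 and 0.03 rad and velocity of joint case_lid below 0.05 rad/s and horizontal distance between bushing and pocket below 0.006 m and z of bushing in the frame of pocket below 0.003 m and angle between bushing's own z axis and vertical below 0.15 rad and linear speed of bushing below 0.02 m/s).
It fails at once if the robot pushes on the case or its lid with more than 20 N (contact force between any of the fingers, the arm and case above 20 N).
It fails at once if the shaft, the eraser or the loupe is moved by more than 20 mm or tipped over (distance of any of shaft, eraser, loupe from where it was at the start of the episode above 0.02 m or angle between any of shaft, loupe's own z axis and vertical above 0.5 rad).
It also fails if it takes over 72 s, if anything falls off the work surface, if the arm or the gripper's body presses on something with over 40 N, if the wrist force passes 120 N, or if a joint passes its speed limit or range.

## Robot

A 7-joint arm with a two-finger parallel gripper is mounted at the origin on a cart in front of the work surface, level with it; the furniture and walls round the work are solid. World frame = base frame: x ahead of the robot, y to its left, z up, the work surface at z = 0. Lengths are in mm, angles in rad, forces in N, time in s.
With the tool pointing down it reaches from about 400 to 875 mm from the base axis. Payload 4.4 kg.
Tool frame: the origin (TCP) lies at the very end of the fingers, on their centre line; the grasp point (between the pads) lies 19 mm behind it; z points along the fingers, y is the direction in which the jaws open and shut (so a half turn about z gives the same grasp; the last joint's range is limited). The gripper opens to 85 mm and grips with 20 to 120 N. Pads are 22 mm wide; open, the fingers measure 114 mm over their backs; the gripper's body (76 mm by 85 mm) begins 54 mm behind the grasp point. The pads swing forward as they close: fully open they stand 13 mm farther back than shut.
Start: joints at [-1.212, 0.628, 0.038, 1.517, -0.027, 0.996, -0.02], TCP at [267.868, 592.254, 203.013] pointing down, gripper open.
Joint ranges: [-3.06, 3.06], [-0.37, 2.12], [-1.25, 1.32], [0.18, 2.47], [-1.1, 4.24], [0.23, 1.98], [-2.94, 2.94]. Speed limits (rad/s): [2.57, 2.57, 3.14, 3.14, 3.14, 3.14, 3.14].

## Interface

Orientations are given as [roll, pitch, yaw] about the fixed x, y, z axes, in that order (R = Rz(yaw) Ry(pitch) Rx(roll)).
In Python, from cell import read_state, get_image, finish_job gives the robot as it stands.
- The arm moves only by the tool carry_out, never from a script. Its argument "series" is a list that holds one entry, the list of rows, each a list of 7 numbers: the shift along the tool's x, y, z in cm, then the turn, a rotation vector about the tool's x, y, z in rad, then the finger opening in cm, from 0 to 8.54. In form: [[[x, y, z, wx, wy, wz, grip], ...]]. A call has 1 to 5 rows; each row is the pose to reach, as a shift and turn from the pose commanded when the call began, along the tool's axes at that moment; what a row does not reach only later rows make up. A row lasts 1/12 s, in which the tool goes at most 41.7 mm and 7.16 degrees, less where a joint would pass 70% of its speed; a pose out of reach is approached as far as the arm can. A call with a gripper value outside its range is refused whole. The fingers move at their own pace and stop on an object; the grip force is fixed at half the most. Time passes only in rows, so rows that repeat a pose let the fingers close. It gives the time, the measured TCP pose, the force and the opening at its end, in the units of the state.
- read_state(): the state, without advancing time (a new reading comes with each control period).
- get_image(name): name is "side" or "top" or "wrist"; returns a dict with "img" (384x512x3 uint8, blue, green, red), "z_map" (384x512 float32, mm along the optical axis (not along the pixel's ray), 0 where there is no reading), "mtx" (3x3 intrinsics, pixels), "T" (4x4, takes a point from camera to world coordinates); the wrist camera has in their place "T_tool_cam" (4x4, takes a point from camera to tool coordinates, whose origin is the TCP and whose axes are the flange's). Camera axes: x right, y down, z forward; pixel columns grow to the right and rows downward; lengths in mm; the calibration is good to about 2 mm. A picture is of the moment at which its call begins: read the wrist's pose just before it.
- finish_job(): hands the job in, once; it reports no verdict.
The state is a dict: "clock": time; "qpos": joint angles; "qd": joint speeds; "tau": joint torques, N m; "eef_pos": TCP position; "tool_rot": TCP orientation; "force": force on the tool from outside, world axes, zero at the start; "torque": the same for the moment, N m; "width": finger opening in mm.
Only numpy, scipy, OpenCV 4.12 (cv2) and the standard library are available. Lean on these libraries where they do the work, as an engineer would, in place of code of your own. Each camera call takes 0.05 s, during which the arm holds its last target.

## Working session

There is one attempt and no reset: what is moved stays moved. The work goes in short steps, Python scripts to look and compute and a tool call to move; the robot and the scene stay as the last step left them, time stands still between calls to the robot, and variables do not carry over. Pictures are saved under pics/ and viewed, and the job is handed in when it is done.

Besides the shell and the picture viewer there is one more tool, called by a JSON object that holds its "op" and its "data", one argument or row to a line. carry_out: Moves the arm, as the interface text tells. Its arguments: {"type":"object","properties":{"series":{"type":"array","items":{"type":"array","items":{"type":"array","items":{"type":"number"}}}}},"required":["series"]}

```bash
ls; mkdir -p pics
python3 - <<'E'
from cell import *
import cv2,numpy as np
s=read_state()
for k,v in s.items(): print(k,np.round(v,3))
for n in ["side","top","wrist"]:
    d=get_image(n); cv2.imwrite(f"pics/{n}0.png",d["img"]); np.savez(f"{n}0.npz",**d)
    print(n,d["mtx"].round(1).tolist(),(d["T"] if "T" in d else d["T_tool_cam"]).round(3).tolist())
E
```

```text
pics
clock 0.0
qpos [-1.212  0.629  0.038  1.518 -0.027  0.996 -0.02 ]
qd [-0.001 -0.002  0.001 -0.    -0.001  0.001 -0.   ]
tau [ 0.0000e+00 -5.6340e+01  1.2260e+00 -1.9346e+01  1.1000e-02  1.0000e-02
  0.0000e+00]
eef_pos [267.596 591.629 202.094]
tool_rot [-3.14   0.     2.717]
force [-0.038  0.476 -0.414]
torque [-0.015  0.017 -0.007]
width 85.584
side [[404.6, 0.0, 257.1], [0.0, 404.6, 191.3], [0.0, 0.0, 1.0]] [[0.985, -0.071, 0.157, 364.414], [-0.172, -0.35, 0.921, -573.603], [-0.01, -0.934, -0.357, 387.936], [0.0, 0.0, 0.0, 1.0]]
top [[425.7, 0.0, 242.8], [0.0, 425.7, 193.6], [0.0, 0.0, 1.0]] [[0.003, -0.998, 0.068, 434.785], [-1.0, -0.002, 0.019, 205.292], [-0.019, -0.069, -0.997, 927.313], [0.0, 0.0, 0.0, 1.0]]
wrist [[304.6, 0.0, 257.6], [0.0, 304.6, 196.9], [0.0, 0.0, 1.0]] [[-0.0, -0.953, -0.301, 76.72], [1.0, -0.0, 0.0, -0.421], [-0.001, -0.301, 0.953, -170.762], [0.0, 0.0, 0.0, 1.0]]
```

View pics/top0.png

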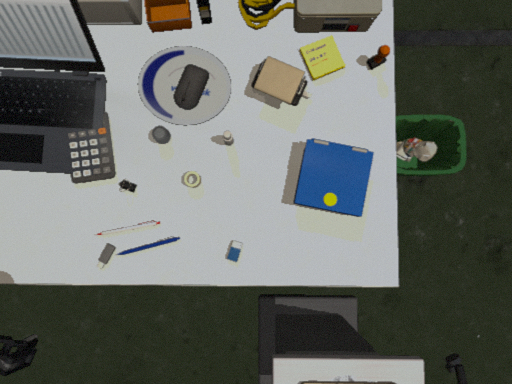

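View pics/side0.png

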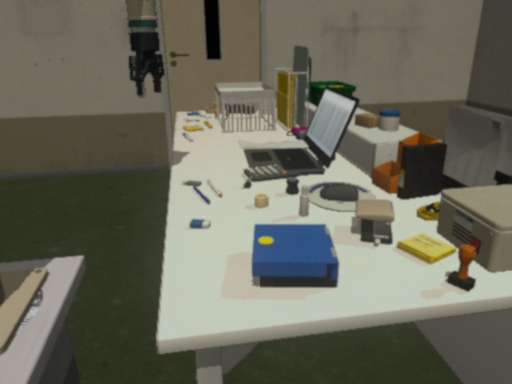

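View pics/wrist0.png

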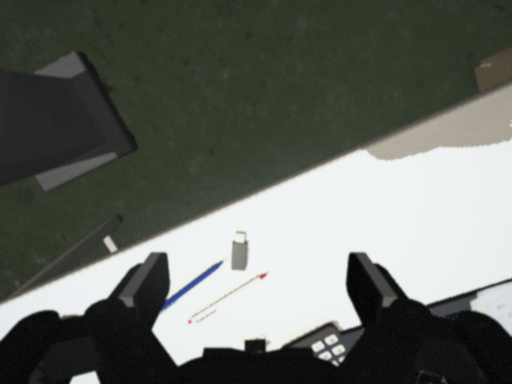

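The top view shows the case at about (334,178), with the pad at (330,199), the bushing at (191,179), the shaft at (228,138), the eraser at (234,250) and the loupe at (161,134). Next I'll measure these.

```bash
cat > h.py <<'E'
import cv2,numpy as np
def ray(d,uv,z,T=None):
    T=d["T"] if T is None else T
    K=d["mtx"]; uv=np.atleast_2d(uv).astype(float)
    r=np.c_[(uv[:,0]-K[0,2])/K[0,0],(uv[:,1]-K[1,2])/K[1,1],np.ones(len(uv))]@T[:3,:3].T
    o=T[:3,3]; return o+r*((z-o[2])/r[:,2])[:,None]
def blobs(d,lo,hi,amin=15):
    h=cv2.cvtColor(d["img"],cv2.COLOR_BGR2HSV); m=cv2.inRange(h,np.array(lo),np.array(hi))
    n,l,st,c=cv2.connectedComponentsWithStats(m)
    return [(st[i],c[i],(l==i).astype(np.uint8)) for i in range(1,n) if st[i,4]>=amin]
E
python3 - <<'E'
from h import *
d=dict(np.load("top0.npz"))
for s,c,m in blobs(d,(100,120,40),(130,255,255),500):
    cnt=max(cv2.findContours(m,0,2)[0],key=cv2.contourArea); r=cv2.minAreaRect(cnt)
    print("blue",s,r); b=cv2.boxPoints(r); print(b.tolist(),ray(d,b,55).round(1).tolist(), ray(d,r[0],55).round(1))
for s,c,m in blobs(d,(20,120,120),(35,255,255),30): print("yel",s,c,ray(d,c,57).round(1))
im=cv2.resize(d["img"][110:270,100:380],None,fx=2.8,fy=2.8,interpolation=cv2.INTER_CUBIC); cv2.imwrite("pics/topz.png",im)
h=cv2.cvtColor(d["img"],cv2.COLOR_BGR2HSV)
print(h[168:192:2,191].tolist()); print(d["z_map"][179,180:203].round(0)); print(d["z_map"][179,180:203:2])
P=d["z_map"]
for u,v in [(191,179),(228,138),(234,250),(161,134),(334,178),(330,199)]: print(u,v,P[v,u])
s=dict(np.load("side0.npz"))
cv2.imwrite("pics/sidez.png",cv2.resize(s["img"][160:300,170:350],None,fx=4,fy=4,interpolation=cv2.INTER_CUBIC))
E
```

```text
blue [143  51  40  51 518] ((158.42918395996094, 71.43804168701172), (22.507843017578125, 58.92626953125), 29.875993728637695)
[[133.99453735351562, 91.37983703613281], [163.34716796875, 40.284542083740234], [182.86383056640625, 51.496246337890625], [153.51119995117188, 102.59153747558594]] [[709.4, 451.0, 55.0], [819.3, 390.9, 55.0], [794.8, 349.2, 55.0], [685.4, 409.4, 55.0]] [[752.  400.2  55. ]]
blue [ 295  139   78   77 4260] ((333.6153869628906, 176.92308044433594), (68.6406478881836, 67.07171630859375), 11.309932708740234)
[[293.3846130371094, 203.07691955566406], [306.5384826660156, 137.3076934814453], [373.8461608886719, 150.7692413330078], [360.6922912597656, 216.53846740722656]] [[475.5, 118.3, 55.0], [611.6, 90.5, 55.0], [583.5, -47.4, 55.0], [448.3, -18.3, 55.0]] [[529.4  35.6  55. ]]
yel [238   0  56  27 291] [261.23367698  14.604811  ] [[873.  184.1  57. ]]
yel [245   0  20   6  51] [251.60784314   1.58823529] [[901.6 204.4  57. ]]
yel [ 300   36   45   44 1045] [322.70334928  57.91578947] [[778.9  55.8  57. ]]
yel [324 193  13  13 135] [329.80740741 198.94074074] [[484.   44.3  57. ]]
[[83, 6, 184], [108, 7, 181], [31, 66, 185], [21, 58, 118], [41, 24, 172], [41, 23, 188], [32, 19, 186], [35, 17, 183], [32, 59, 177], [30, 59, 168], [40, 21, 181], [37, 23, 187]]
[933. 935. 935. 933. 906. 910. 907. 922. 936. 933. 934. 932. 934. 934.
 932. 934. 934. 904. 905. 906. 921. 931. 932.]
[933.19244 934.63446 905.81537 906.8389  936.4495  933.73505 934.0487
 931.573   934.34827 904.81934 921.30695 932.1821 ]
191 179 932.0366
228 138 873.74927
234 250 912.8085
161 134 900.27563
334 178 872.75916
330 199 868.11694
```

View pics/topz.png

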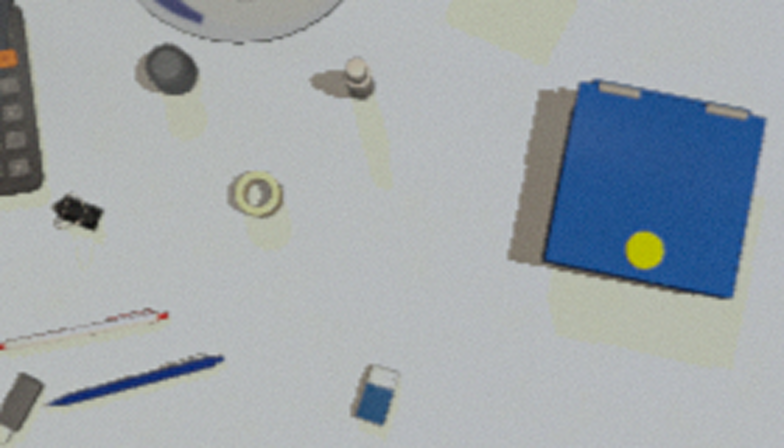

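View pics/sidez.png

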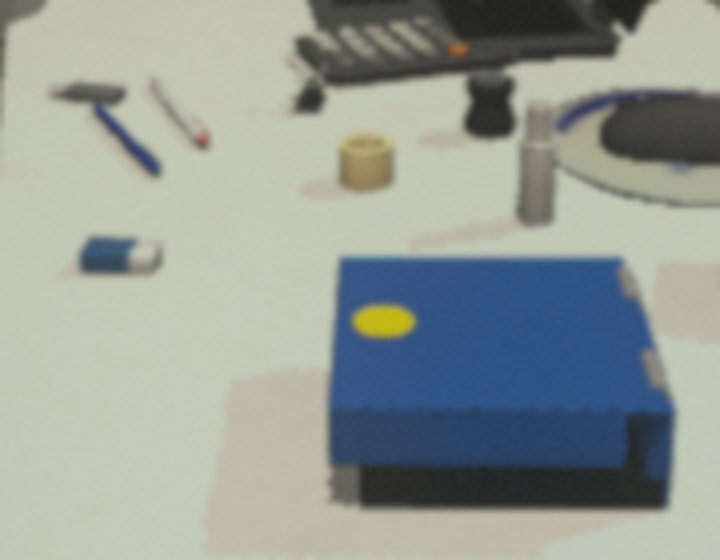

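```bash
cat >> h.py <<'E'
from scipy.spatial.transform import Rotation as Ro
C0=np.array([533.5,34.3]); CY=-0.205
def case2w(x,y,z):
    c,s=np.cos(CY),np.sin(CY); return np.array([C0[0]+c*x-s*y,C0[1]+s*x+c*y,z])
def go(p,yaw=np.pi+CY,tilt=None):
    from cell import read_state
    s=read_state(); R=Ro.from_euler('xyz',s["tool_rot"]); Rt=Ro.from_euler('xyz',[np.pi,0,yaw])
    d=R.inv().apply(np.array(p)-s["eef_pos"])/10; w=(R.inv()*Rt).as_rotvec()
    print("t%.2f"%s["clock"],"at",np.round(s["eef_pos"],1),"F",np.round(s["force"],1),"w%.1f"%s["width"],"| shift cm",d.round(2).tolist(),"rot",w.round(3).tolist())
E
python3 - <<'E'
from h import *
d=dict(np.load("top0.npz"));s=dict(np.load("side0.npz"))
print("bush top",ray(d,(191.8,178.9),26),"side",ray(s,(170+366/4,160+143/4),26))
print("shaft",ray(d,(100+357/2.8,110+66/2.8),73),"loupe",ray(d,(100+172/2.8,110+66/2.8),40),"eraser",ray(d,(100+378/2.8,110+394/2.8),12))
print("pad side",ray(s,(170+384/4,160+321/4),57))
go(case2w(-50,0,110)); go(case2w(-50,0,57))
E
```

```text
bush top [[527.97697503 331.31787587  26.        ]] side [[528.8402835  328.85209471  26.        ]]
shaft [[615.78287212 253.02865644  73.        ]] loupe [[622.91424865 394.9214012   40.        ]] eraser [[375.35329227 239.01634159  12.        ]]
pad side [[484.0709073   42.49347892  57.        ]]
t0.15 at [267.6 591.8 202.3] F [-0.2 -0.9 -0.8] w85.6 | shift cm [-42.32, -40.91, 9.29] rot [-0.001, -0.0, -0.22]
t0.15 at [267.6 591.8 202.3] F [-0.2 -0.9 -0.8] w85.6 | shift cm [-42.32, -40.91, 14.59] rot [-0.001, -0.0, -0.22]
```

{"op": "carry_out", "data": {
  "series": [
    [[-42.3, -40.9, 8.0, 0, 0, -0.22, 0], [-42.3, -40.9, 8.0, 0, 0, -0.22, 0], [-42.3, -40.9, 8.0, 0, 0, -0.22, 0], [-42.3, -40.9, 8.0, 0, 0, -0.22, 0], [-42.3, -40.9, 8.0, 0, 0, -0.22, 0]]
  ]
}}

```text
clock: 0.57
eef_pos: [344.2, 398.3, 174.6]
tool_rot: [-3.141, -0.0, 2.937]
force: [0.8, -0.2, -0.0]
width: 25.5
```

```bash
python3 -c "
from h import *
go(case2w(-50,0,120))"
```

```text
t0.57 at [344.2 398.3 174.6] F [ 0.8 -0.2 -0. ] w25.5 | shift cm [-20.93, -31.8, 5.46] rot [-0.0, -0.0, 0.001]
```

{"op": "carry_out", "data": {
  "series": [
    [[-20.9, -31.8, 5.4, 0, 0, 0, 0], [-20.9, -31.8, 5.4, 0, 0, 0, 0], [-20.9, -31.8, 5.4, 0, 0, 0, 0], [-20.9, -31.8, 5.4, 0, 0, 0, 0], [-20.9, -31.8, 5.4, 0, 0, 0, 0]]
  ]
}}

```text
clock: 0.98
eef_pos: [420.1, 206.7, 145.5]
tool_rot: [3.142, 0.0, 2.937]
force: [1.2, 0.2, -0.6]
width: -0.1
```

```bash
python3 -c "
from h import *
go(case2w(-50,0,100))"
```

```text
t0.98 at [420.1 206.7 145.5] F [ 1.2  0.2 -0.6] w-0.1 | shift cm [-9.6, -14.57, 4.54] rot [0.0, 0.0, 0.001]
```

{"op": "carry_out", "data": {
  "series": [
    [[-9.6, -14.6, 4.5, 0, 0, 0, 0], [-9.6, -14.6, 4.5, 0, 0, 0, 0], [-9.6, -14.6, 4.5, 0, 0, 0, 0], [-9.6, -14.6, 4.5, 0, 0, 0, 0], [-9.6, -14.6, 4.5, 0, 0, 0, 0]]
  ]
}}

```text
clock: 1.4
eef_pos: [485.2, 38.9, 99.4]
tool_rot: [-3.138, 0.0, 2.929]
force: [-0.1, -0.5, -0.4]
width: 0.1
```

Run:
```python
from h import *
from cell import *
go(case2w(-50,0,62))
s=read_state()
d=get_image("wrist"); cv2.imwrite("pics/w1.png",d["img"])
T=np.eye(4);T[:3,:3]=Ro.from_euler('xyz',s["tool_rot"]).as_matrix();T[:3,3]=s["eef_pos"]
T=T@d["T_tool_cam"]
for st,c,m in blobs(d,(20,120,120),(35,255,255),100): print(st,c,ray(d,c,57,T).round(1))
go(case2w(-50,0,62))
```

```text
t1.40 at [485.2  38.9  99.4] F [-0.1 -0.5 -0.4] w0.1 | shift cm [0.18, 0.54, 3.74] rot [-0.004, 0.0, -0.008]
[248 189  36  35 953] [265.6547744  205.92339979] [[484.   44.8  57. ]]
t1.45 at [485.4  38.5  99.3] F [ 1.3 -3.5 -0.8] w-0.1 | shift cm [0.21, 0.58, 3.73] rot [-0.004, 0.0, -0.009]
```

View pics/w1.png

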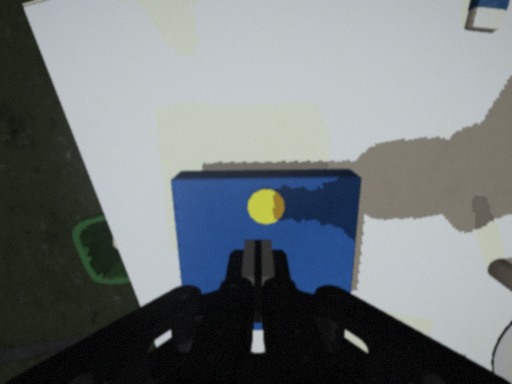

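The wrist view shows the pad at (266,206), which works out to (484, 44.8). That agrees with the top view. Going down just above it.

{"op": "carry_out", "data": {
  "series": [
    [[0.2, 0.6, 3.0, 0, 0, -0.008, 0], [0.2, 0.6, 3.6, 0, 0, -0.008, 0], [0.2, 0.6, 3.6, 0, 0, -0.008, 0], [0.2, 0.6, 3.6, 0, 0, -0.008, 0]]
  ]
}}

```text
clock: 1.78
eef_pos: [482.8, 53.0, 64.7]
tool_rot: [-3.141, -0.001, 2.946]
force: [0.5, 0.5, -0.7]
width: -0.1
```

```bash
python3 -c "
from h import *
go(case2w(-50,0,57))"
```

```text
t1.78 at [482.8  53.   64.7] F [ 0.5  0.5 -0.7] w-0.1 | shift cm [-0.34, -0.8, 0.77] rot [-0.0, -0.001, 0.01]
```

{"op": "carry_out", "data": {
  "series": [
    [[-0.3, -0.8, 0, 0, 0, 0.01, 0], [-0.3, -0.8, 0, 0, 0, 0.01, 0], [-0.3, -0.8, 0, 0, 0, 0.01, 0], [-0.3, -0.8, 0, 0, 0, 0.01, 0]]
  ]
}}

```text
clock: 2.12
eef_pos: [485.2, 43.8, 65.3]
tool_rot: [3.141, 0.001, 2.934]
force: [-0.2, 1.0, 0.5]
width: 0.4
```

```bash
python3 -c "
from h import *
go(case2w(-50,0,57))"
```

```text
t2.12 at [485.2  43.8  65.3] F [-0.2  1.   0.5] w0.4 | shift cm [0.08, 0.06, 0.83] rot [0.0, 0.001, -0.002]
```

Now pressing down while watching the force.

{"op": "carry_out", "data": {
  "series": [
    [[0.1, 0.05, 0.4, 0, 0, 0, 0], [0.1, 0.05, 0.7, 0, 0, 0, 0], [0.1, 0.05, 0.9, 0, 0, 0, 0], [0.1, 0.05, 1.1, 0, 0, 0, 0], [0.1, 0.05, 1.1, 0, 0, 0, 0]]
  ]
}}

```text
clock: 2.53
eef_pos: [483.5, 44.6, 53.1]
tool_rot: [-3.141, -0.001, 2.935]
force: [-0.4, -0.5, 0.1]
width: -0.2
```

{"op": "carry_out", "data": {
  "series": [
    [[0, 0, 0.1, 0, 0, 0, 0], [0, 0, 0.2, 0, 0, 0, 0], [0, 0, 0.2, 0, 0, 0, 0]]
  ]
}}

```text
clock: 2.78
eef_pos: [483.8, 44.6, 51.5]
tool_rot: [-3.142, -0.0, 2.935]
force: [-0.3, 0.0, -0.7]
width: -0.1
```

Run:
```python
from cell import *
import cv2
d=get_image("side"); cv2.imwrite("pics/s2.png",cv2.resize(d["img"][190:310,200:380],None,fx=4,fy=4,interpolation=cv2.INTER_CUBIC))
print(read_state()["force"],read_state()["eef_pos"])
```

```text
[-0.39998406  0.26415015  0.08237576] [483.81966399  44.60687526  51.57966603]
```

View pics/s2.png

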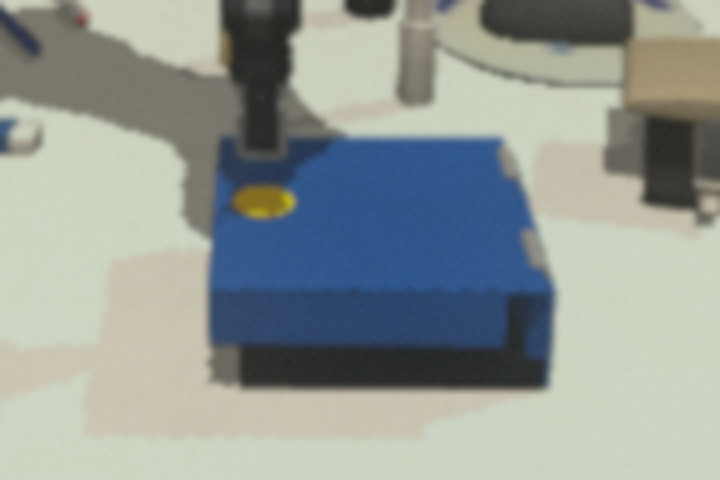

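Run:
```python
from cell import *
from h import *
s=read_state()
d=get_image("side"); K=d["mtx"];Z=d["z_map"];T=d["T"]
def proj(p):
    c=np.linalg.inv(T)@np.r_[p,1]; return (K@c[:3]/c[2])[:2],c[2]
print("tcp proj",proj(s["eef_pos"]),"pad proj",proj([484,44.5,57]))
def pt(u,v): 
    z=Z[v,u]; return (T@np.r_[(u-K[0,2])/K[0,0]*z,(v-K[1,2])/K[1,1]*z,z,1])[:3].round(1)
for v in range(212,250,2): print(v,d["img"][v,265],pt(265,v))
```

```text
tcp proj (array([265.63525689, 242.46557895]), np.float64(708.0428006111815)) pad proj (array([265.7393104 , 239.72344914]), np.float64(706.0398399224609))
212 [41 44 43] [480.5  32.2 115.5]
214 [45 47 47] [482.1  40.4 108.1]
216 [41 41 41] [481.3  36.2 106.3]
218 [43 45 42] [480.7  33.6 103.9]
220 [43 44 43] [480.6  33.  100.4]
222 [45 47 47] [480.8  33.9  96.3]
224 [41 43 41] [481.2  36.3  91.4]
226 [44 46 45] [480.6  33.2  89.2]
228 [77 81 79] [481.9  40.2  81.9]
230 [82 67 56] [491.1  88.3  53.9]
232 [82 59 44] [489.6  80.4  53.8]
234 [81 57 44] [487.9  71.4  54.4]
236 [63 85 92] [486.3  63.2  54.6]
238 [ 36 111 132] [484.4  53.6  55.7]
240 [ 35 111 133] [482.8  45.3  56.2]
242 [ 29 137 155] [481.5  38.2  56.1]
244 [ 92 119 122] [480.4  32.9  55.1]
246 [139  88  53] [479.5  27.9  54. ]
248 [140  88  52] [478.4  22.4  53.2]
```

Run:
```python
from cell import *
from h import *
s=read_state(); print(s["eef_pos"],s["qpos"].round(3) if hasattr(s["qpos"],'round') else s["qpos"],s["width"])
d=get_image("wrist"); K=d["mtx"];Z=d["z_map"];T=d["T_tool_cam"]
cv2.imwrite("pics/w3.png",d["img"])
for v in range(190,300,5):
    z=Z[v,258]; print(v,d["img"][v,258],round(float(z)),(T@np.r_[(258-K[0,2])/K[0,0]*z,(v-K[1,2])/K[1,1]*z,z,1])[:3].round(1))
```

```text
[483.85758089  44.64215479  51.65988085] [-0.122  0.647 -0.041  2.096  0.063  0.4    1.151] 0.0746223790598019
190 [55 44 39] 198 [21.3 -0.1 19.7]
195 [51 38 33] 187 [21.7 -0.1  7.6]
200 [67 42 32] 179 [21.3 -0.1 -1. ]
205 [133  79  43] 177 [19.  -0.1 -3.5]
210 [132  75  41] 177 [16.  -0.1 -3.8]
215 [50 66 72] 178 [13.1 -0.1 -4.3]
220 [ 43 118 149] 178 [10.4 -0.1 -5.4]
225 [ 42 117 146] 179 [ 7.2 -0.1 -5.3]
230 [ 42 118 147] 180 [ 4.1 -0.1 -5.3]
235 [ 43 120 148] 182 [ 0.2 -0.1 -3.9]
240 [17 43 54] 150 [ 11.2  -0.2 -33.7]
245 [14 15 13] 147 [ 10.5  -0.2 -37.9]
250 [14 13 12] 141 [ 10.8  -0.2 -43.6]
255 [13 12  9] 137 [ 10.8  -0.2 -48.3]
260 [13 12 11] 132 [ 11.2  -0.2 -53.5]
265 [6 2 5] 0 [  76.8   -0.4 -170.8]
270 [0 0 0] 123 [ 11.5  -0.2 -62.2]
275 [8 2 6] 120 [ 11.1  -0.2 -65.3]
280 [10 11 12] 120 [  9.3  -0.2 -66. ]
285 [14 13 16] 121 [  7.2  -0.2 -66.3]
290 [15 15 16] 123 [  3.9  -0.2 -64.9]
295 [14 13 16] 122 [  2.8  -0.2 -66.5]
```

View pics/w3.png

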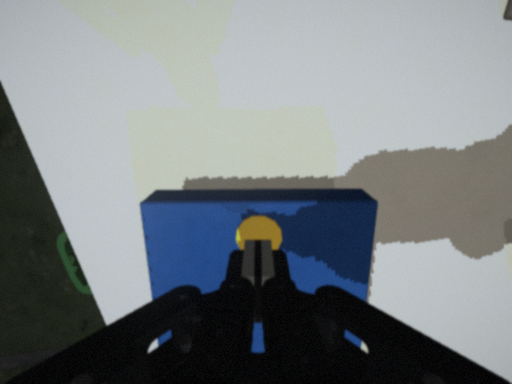

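Side depth puts the finger ends at z≈81 while the reported TCP is 51.5, and the wrist depth agrees, with the tips at tool z≈-30. The real shut fingertips are therefore about 29 mm short of the stated TCP, which explains why there was no contact. I'll confirm that offset by touch on the pad.

{"op": "carry_out", "data": {
  "series": [
    [[0, 0, 0.7, 0, 0, 0, 0], [0, 0, 1.4, 0, 0, 0, 0], [0, 0, 1.8, 0, 0, 0, 0], [0, 0, 1.9, 0, 0, 0, 0]]
  ]
}}

```text
clock: 3.27
eef_pos: [483.1, 44.5, 31.5]
tool_rot: [-3.141, -0.002, 2.935]
force: [-0.1, 0.3, -1.0]
width: -0.1
```

{"op": "carry_out", "data": {
  "series": [
    [[0, 0, 0.1, 0, 0, 0, 0], [0, 0, 0.2, 0, 0, 0, 0], [0, 0, 0.3, 0, 0, 0, 0]]
  ]
}}

```text
clock: 3.52
eef_pos: [484.0, 44.6, 29.6]
tool_rot: [3.142, 0.0, 2.935]
force: [-1.0, 0.1, 0.2]
width: 0.1
```

{"op": "carry_out", "data": {
  "series": [
    [[0, 0, 0.1, 0, 0, 0, 0], [0, 0, 0.2, 0, 0, 0, 0], [0, 0, 0.2, 0, 0, 0, 0]]
  ]
}}

```text
clock: 3.77
eef_pos: [483.9, 44.7, 28.0]
tool_rot: [3.141, 0.0, 2.935]
force: [-0.7, -0.7, 5.6]
width: 0.1
```

Contact comes at a reported z of about 28.3 (pad top at 57), so the offset is about 29 mm.

{"op": "carry_out", "data": {
  "series": [
    [[0, 0, 0.1, 0, 0, 0, 0], [0, 0, 0.2, 0, 0, 0, 0], [0, 0, 0.3, 0, 0, 0, 0], [0, 0, 0.3, 0, 0, 0, 0]]
  ]
}}

```text
clock: 4.1
eef_pos: [483.9, 44.6, 25.2]
tool_rot: [3.141, 0.0, 2.935]
force: [-0.8, -0.3, 6.6]
width: 0.0
```

{"op": "carry_out", "data": {
  "series": [
    [[0, 0, 0.1, 0, 0, 0, 0], [0, 0, 0.2, 0, 0, 0, 0], [0, 0, 0.2, 0, 0, 0, 0]]
  ]
}}

```text
clock: 4.35
eef_pos: [483.9, 44.7, 23.3]
tool_rot: [3.141, 0.0, 2.935]
force: [-2.1, 0.3, 8.0]
width: 0.2
```

{"op": "carry_out", "data": {
  "series": [
    [[0, 0, 0.1, 0, 0, 0, 0], [0, 0, 0.1, 0, 0, 0, 0]]
  ]
}}

```text
clock: 4.52
eef_pos: [483.9, 44.6, 22.3]
tool_rot: [3.141, 0.0, 2.935]
force: [-2.3, -1.2, 8.2]
width: -0.2
```

{"op": "carry_out", "data": {
  "series": [
    [[0, 0, 0.1, 0, 0, 0, 0], [0, 0, 0.1, 0, 0, 0, 0]]
  ]
}}

```text
clock: 4.68
eef_pos: [483.9, 44.6, 21.4]
tool_rot: [3.141, 0.001, 2.935]
force: [-1.8, 0.6, 8.6]
width: -0.1
```

{"op": "carry_out", "data": {
  "series": [
    [[0, 0, 0.1, 0, 0, 0, 0], [0, 0, 0.1, 0, 0, 0, 0]]
  ]
}}

```text
clock: 4.85
eef_pos: [483.9, 44.6, 20.4]
tool_rot: [3.141, 0.0, 2.935]
force: [-2.3, 0.6, 8.4]
width: 0.4
```

{"op": "carry_out", "data": {
  "series": [
    [[0, 0, 0.1, 0, 0, 0, 0], [0, 0, 0.1, 0, 0, 0, 0]]
  ]
}}

```text
clock: 5.02
eef_pos: [484.0, 44.7, 19.5]
tool_rot: [3.141, 0.001, 2.935]
force: [-1.9, -0.5, 10.1]
width: -0.1
```

{"op": "carry_out", "data": {
  "series": [
    [[0, 0, 0.1, 0, 0, 0, 0], [0, 0, 0.1, 0, 0, 0, 0]]
  ]
}}

```text
clock: 5.18
eef_pos: [484.0, 44.7, 18.7]
tool_rot: [3.141, 0.001, 2.935]
force: [-4.0, 0.3, 14.0]
width: -0.2
```

14 N means the press is complete. Releasing: up and toward the robot, then on to the bushing.

{"op": "carry_out", "data": {
  "series": [
    [[0, 0, -2, 0, 0, 0, 0], [3, 0, -6, 0, 0, 0, 0], [6, 0, -10, 0, 0, 0, 5], [8, 4, -14, 0, 0, 0, 8.5], [8, 8, -16, 0, 0, 0, 8.5]]
  ]
}}

```text
clock: 5.6
eef_pos: [419.0, 112.0, 161.1]
tool_rot: [-3.139, -0.002, 2.93]
force: [1.0, -0.3, -0.5]
width: 35.8
```

```bash
python3 -c "
from h import *
go([528.5,330.5,120])"
```

```text
t5.60 at [419.  112.  161.1] F [ 1.  -0.3 -0.5] w35.8 | shift cm [-6.13, 23.67, 4.04] rot [-0.002, -0.002, -0.007]
```

{"op": "carry_out", "data": {
  "series": [
    [[0, 10, 0, 0, 0, 0, 8.5], [-2, 15, 1, 0, 0, 0, 8.5], [-4, 20, 3, 0, 0, 0, 8.5], [-6.1, 23.7, 4, 0, 0, 0, 8.5], [-6.1, 23.7, 4, 0, 0, 0, 8.5]]
  ]
}}

```text
clock: 6.02
eef_pos: [509.1, 300.7, 128.7]
tool_rot: [3.141, 0.001, 2.936]
force: [0.9, -0.9, 0.7]
width: 84.9
```

```bash
python3 -c "
from h import *
go([528.5,330.5,100])"
```

```text
t6.02 at [509.1 300.7 128.7] F [ 0.9 -0.9  0.7] w84.9 | shift cm [-1.29, 3.31, 2.87] rot [0.001, 0.001, -0.001]
```

{"op": "carry_out", "data": {
  "series": [
    [[0, 0, 3, 0, 0, 0, 8.5], [0, 0, 3, 0, 0, 0, 8.5], [0, 0, 3, 0, 0, 0, 8.5], [0, 0, 3, 0, 0, 0, 8.5]]
  ]
}}

```text
clock: 6.35
eef_pos: [508.6, 297.5, 99.2]
tool_rot: [-3.141, 0.0, 2.934]
force: [0.1, 0.1, 0.4]
width: 85.1
```

Run:
```python
from h import *
from cell import *
go([528.5,330.5,60])
s=read_state(); d=get_image("wrist"); t=get_image("top"); cv2.imwrite("pics/w4.png",d["img"]); cv2.imwrite("pics/t4.png",t["img"]); cv2.imwrite("pics/s4.png",get_image("side")["img"])
np.savez("w4.npz",**d,pos=s["eef_pos"],rot=s["tool_rot"])
```

```text
t6.35 at [508.6 297.5  99.2] F [0.1 0.1 0.4] w85.1 | shift cm [-1.27, 3.64, 3.92] rot [-0.001, 0.0, -0.003]
```

View pics/w4.png

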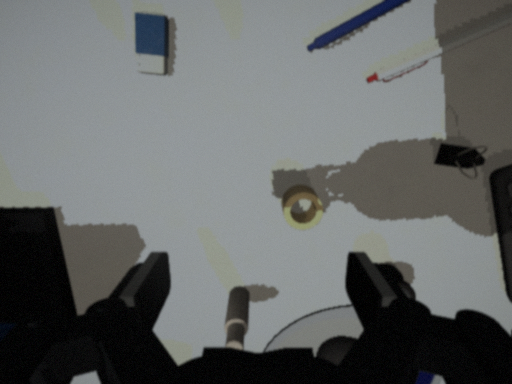

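View pics/t4.png

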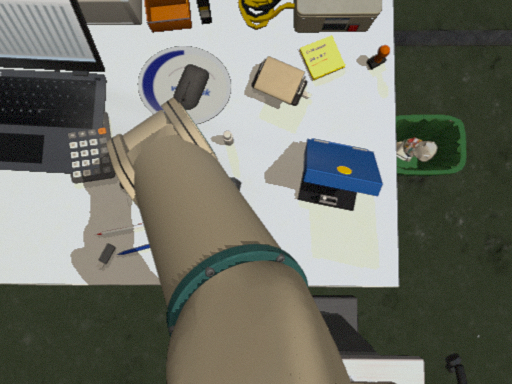

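View pics/s4.png

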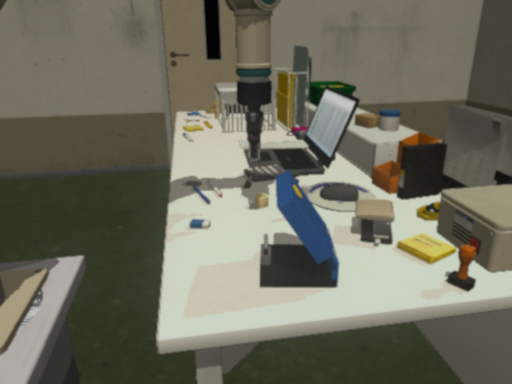

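The lid is swinging open. In the wrist view the bushing's top ring is at about (303,212). Refining its position now.

Run:
```python
from h import *
d=dict(np.load("w4.npz"))
T=np.eye(4);T[:3,:3]=Ro.from_euler('xyz',d["rot"]).as_matrix();T[:3,3]=d["pos"];T=T@d["T_tool_cam"]
cv2.imwrite("pics/w4z.png",cv2.resize(d["img"][175:240,270:335],None,fx=8,fy=8,interpolation=cv2.INTER_NEAREST))
Z=d["z_map"];K=d["mtx"];v,u=np.mgrid[170:245,265:340];z=Z[170:245,265:340]
P=np.stack([(u-K[0,2])/K[0,0]*z,(v-K[1,2])/K[1,1]*z,z],-1)@T[:3,:3].T+T[:3,3]
m=(P[...,2]>20)&(P[...,2]<33)&(z>0); q=P[m]
c,r=cv2.minEnclosingCircle(q[:,:2].astype(np.float32)); print(len(q),c,r,np.median(q[:,2]))
```

```text
818 (528.75537109375, 332.3747863769531) 17.18254280090332 25.625880505976554
```

View pics/w4z.png

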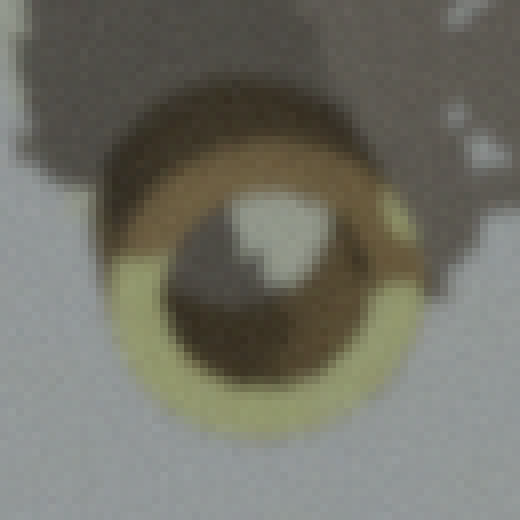

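```bash
python3 -c "
from h import *
go([528.7,332,30])"
```

```text
t6.50 at [509.4 298.  100.2] F [0.8 0.4 0.5] w85.4 | shift cm [-1.17, 3.71, 7.03] rot [0.001, 0.002, -0.003]
```

{"op": "carry_out", "data": {
  "series": [
    [[-1.2, 3.75, 1, 0, 0, 0, 8.5], [-1.2, 3.75, 4, 0, 0, 0, 8.5], [-1.2, 3.75, 7, 0, 0, 0, 8.5], [-1.2, 3.75, 7, 0, 0, 0, 8.5], [-1.2, 3.75, 7, 0, 0, 0, 8.5]]
  ]
}}

```text
clock: 6.92
eef_pos: [527.3, 331.6, 28.4]
tool_rot: [-3.139, -0.002, 2.934]
force: [-0.6, 0.2, 0.1]
width: 85.2
```

```bash
python3 -c "
from h import *
go([528.7,332,-16])"
```

```text
t6.92 at [527.3 331.6  28.4] F [-0.6  0.2  0.1] w85.2 | shift cm [-0.14, 0.08, 4.44] rot [-0.002, -0.002, -0.002]
```

{"op": "carry_out", "data": {
  "series": [
    [[-0.1, 0, 2, 0, 0, 0, 8.5], [-0.1, 0, 4, 0, 0, 0, 8.5], [-0.1, 0, 4.4, 0, 0, 0, 8.5], [-0.1, 0, 4.4, 0, 0, 0, 8.5]]
  ]
}}

```text
clock: 7.25
eef_pos: [529.3, 332.2, -14.4]
tool_rot: [-3.142, 0.0, 2.934]
force: [-0.8, 0.0, -0.6]
width: 85.1
```

Run:
```python
from h import *
from cell import *
go([528.7,332,-16])
cv2.imwrite("pics/s5.png",cv2.resize(get_image("side")["img"][90:290,200:400],None,fx=3,fy=3))
cv2.imwrite("pics/w5.png",get_image("wrist")["img"])
```

```text
t7.25 at [529.3 332.2 -14.4] F [-0.8  0.  -0.6] w85.1 | shift cm [0.06, -0.03, 0.16] rot [-0.0, 0.0, -0.002]
```

View pics/s5.png

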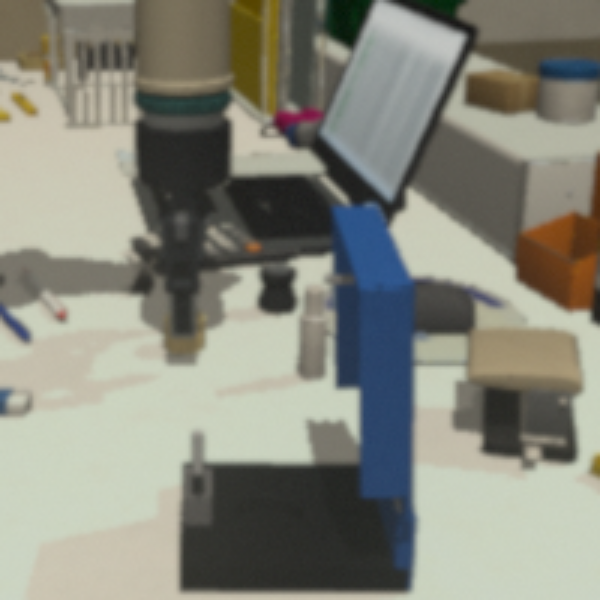

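View pics/w5.png

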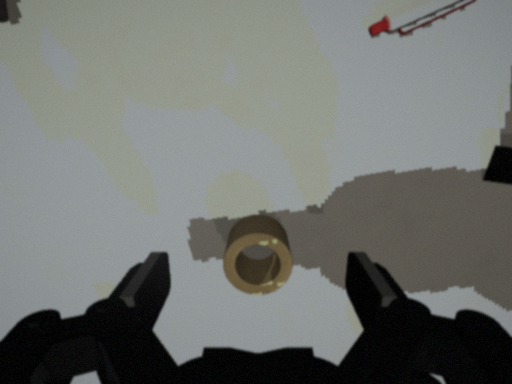

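Bushing centred between the fingers, and the lid is nearly vertical and still opening. Closing the gripper.

{"op": "carry_out", "data": {
  "series": [
    [[0, 0, 0.15, 0, 0, 0, 3], [0, 0, 0.15, 0, 0, 0, 2], [0, 0, 0.15, 0, 0, 0, 2], [0, 0, 0.15, 0, 0, 0, 2], [0, 0, 0.15, 0, 0, 0, 2]]
  ]
}}

```text
clock: 7.77
eef_pos: [529.4, 332.9, -16.0]
tool_rot: [3.141, 0.001, 2.935]
force: [-0.9, -0.0, 1.9]
width: 31.2
```

{"op": "carry_out", "data": {
  "series": [
    [[0, 0, 0, 0, 0, 0, 2], [0, 0, 0, 0, 0, 0, 2], [0, 0, 0, 0, 0, 0, 2]]
  ]
}}

```text
clock: 8.02
eef_pos: [529.5, 332.8, -16.0]
tool_rot: [3.141, 0.001, 2.935]
force: [-0.1, -0.2, 5.4]
width: 31.6
```

{"op": "carry_out", "data": {
  "series": [
    [[0, 0, -2, 0, 0, 0, 2], [0, 0, -6, 0, 0, 0, 2], [0, 0, -10, 0, 0, 0, 2], [0, 0, -12, 0, 0, 0, 2], [0, 0, -12, 0, 0, 0, 2]]
  ]
}}

```text
clock: 8.43
eef_pos: [532.3, 334.7, 108.6]
tool_rot: [3.135, 0.007, 2.935]
force: [0.4, 0.4, -1.2]
width: 31.2
```

Run:
```python
from h import *
from cell import *
go(case2w(-8,0,60))
cv2.imwrite("pics/s6.png",cv2.resize(get_image("side")["img"][90:290,200:400],None,fx=3,fy=3))
cv2.imwrite("pics/w6.png",get_image("wrist")["img"])
```

```text
t8.43 at [532.3 334.7 108.6] F [ 0.4  0.4 -1.2] w31.2 | shift cm [-5.45, -29.41, 4.69] rot [0.007, 0.007, -0.002]
```

View pics/s6.png

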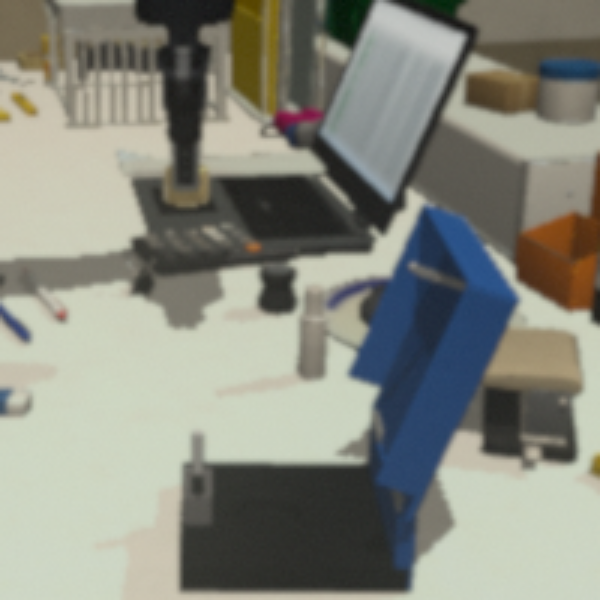

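View pics/w6.png

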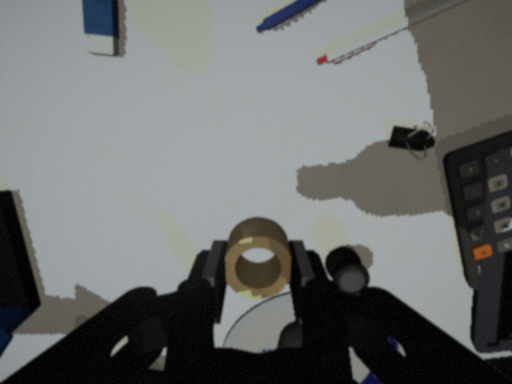

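Run:
```python
from h import *
from cell import *
s=read_state(); d=get_image("wrist"); T=d["T_tool_cam"]
Z=d["z_map"];K=d["mtx"]
def pts(u0,u1,v0,v1,T):
    v,u=np.mgrid[v0:v1,u0:u1];z=Z[v0:v1,u0:u1]
    return np.stack([(u-K[0,2])/K[0,0]*z,(v-K[1,2])/K[1,1]*z,z],-1)@T[:3,:3].T+T[:3,3]
P=pts(226,291,215,300,T); hs=cv2.cvtColor(d["img"][215:300,226:291],cv2.COLOR_BGR2HSV)
m=(P[...,2]>-60)&(P[...,2]<-10)&(hs[...,1]>60)
q=P[m]; zt=np.percentile(q[:,2],3); print("top z",zt,"max",np.percentile(q[:,2],97)); 
for lo in (-42,-44):
  qq=q[np.abs(q[:,2]-lo)<2.5]; 
top=q[q[:,2]<zt+4]; c,r=cv2.minEnclosingCircle(top[:,:2].astype(np.float32)); print(len(top),c,r)
c,r=cv2.minEnclosingCircle(q[:,:2].astype(np.float32)); print(len(q),c,r)
t=get_image("top"); cv2.imwrite("pics/t6.png",cv2.resize(t["img"][110:240,270:400],None,fx=5,fy=5,interpolation=cv2.INTER_CUBIC)); np.savez("t6.npz",**t)
print(s["eef_pos"])
```

```text
top z -42.648874174598625 max -20.83210599760501
2192 (0.32642126083374023, -0.4840378761291504) 18.344987869262695
3865 (0.9552736282348633, -0.4704718589782715) 18.693359375
[529.23898461 332.71819728 103.81752402]
```

View pics/t6.png

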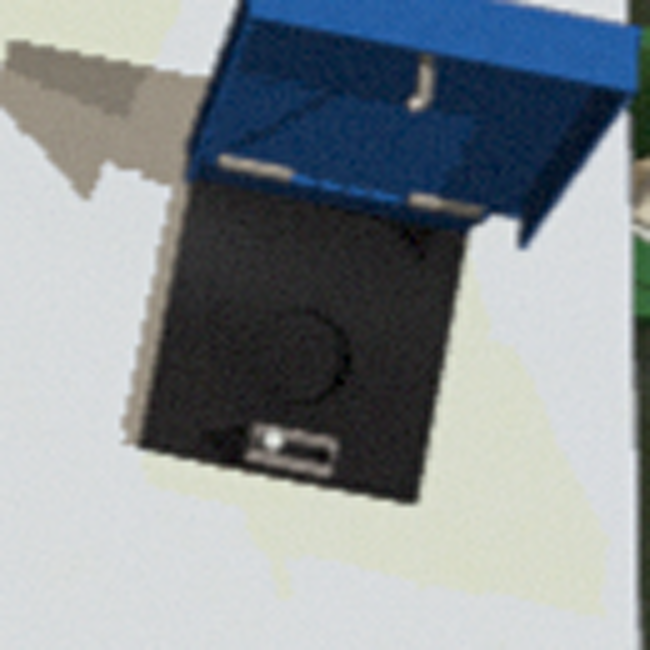

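Run:
```python
from h import *
t=dict(np.load("t6.npz"))
print(ray(t,[(297.6,199.4),(353.4,210.2),(270+296/5,110+357/5),(270+292/5,110+448/5)],16).round(1))
print(case2w(-57,60,16),case2w(-57,-60,16),case2w(-8,0,16))
g=cv2.cvtColor(t["img"],cv2.COLOR_BGR2GRAY)[160:205,300:360]
g=cv2.normalize(np.clip(g,10,70),None,0,255,cv2.NORM_MINMAX); cv2.imwrite("pics/t6e.png",cv2.resize(g,None,fx=10,fy=10,interpolation=cv2.INTER_CUBIC))
```

```text
[[485.2 105.4  16. ]
 [462.4 -13.1  16. ]
 [523.9  37.6  16. ]
 [484.9  39.7  16. ]]
[489.90755348 104.64698719  16.        ] [465.47949429 -12.84033096  16.        ] [525.66751212  35.92853728  16.        ]
```

View pics/t6e.png

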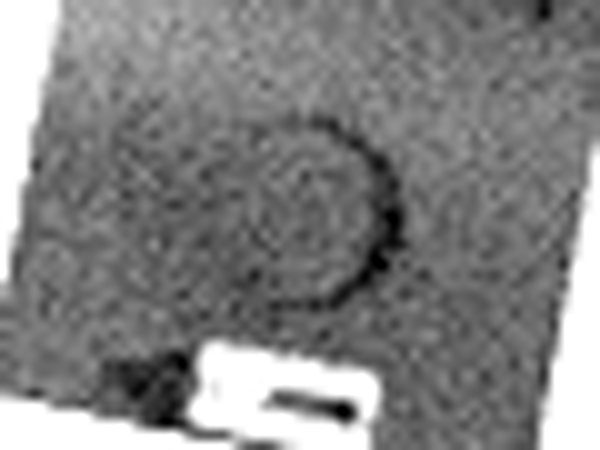

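```bash
python3 -c "
from h import *
go([525.9,35.9,50])"
```

```text
t8.63 at [527.9 331.8 101.7] F [-1.1  0.1 -1.2] w31.0 | shift cm [-5.89, -28.99, 5.22] rot [-0.002, -0.002, -0.002]
```

{"op": "carry_out", "data": {
  "series": [
    [[-2, -10, 1, 0, 0, 0, 2], [-5.8, -28.9, 3, 0, 0, 0, 2], [-5.8, -28.9, 3, 0, 0, 0, 2], [-5.8, -28.9, 3, 0, 0, 0, 2], [-5.8, -28.9, 3, 0, 0, 0, 2]]
  ]
}}

```text
clock: 9.05
eef_pos: [525.5, 123.3, 80.2]
tool_rot: [-3.14, -0.003, 2.936]
force: [2.1, 0.3, -1.4]
width: 31.5
```

{"op": "carry_out", "data": {
  "series": [
    [[-2.3, -8.9, 0, 0, 0, 0, 2], [-2.3, -8.9, 0, 0, 0, 0, 2], [-2.3, -8.9, 0, 0, 0, 0, 2], [-2.3, -8.9, 0, 0, 0, 0, 2]]
  ]
}}

```text
clock: 9.38
eef_pos: [530.1, 27.8, 80.5]
tool_rot: [-3.138, -0.003, 2.927]
force: [0.3, -0.3, 0.2]
width: 31.1
```

```bash
python3 -c "
from h import *
go([525.9,35.9,30])"
```

```text
t9.38 at [530.1  27.8  80.5] F [ 0.3 -0.3  0.2] w31.1 | shift cm [0.57, 0.72, 5.05] rot [-0.004, -0.003, -0.01]
```

{"op": "carry_out", "data": {
  "series": [
    [[0.3, 0.4, 2, 0, 0, 0, 2], [0.3, 0.4, 2.5, 0, 0, 0, 2], [0.3, 0.4, 2.5, 0, 0, 0, 2], [0.3, 0.4, 2.5, 0, 0, 0, 2], [0.3, 0.4, 2.5, 0, 0, 0, 2]]
  ]
}}

```text
clock: 9.8
eef_pos: [529.5, 38.9, 57.1]
tool_rot: [3.141, -0.0, 2.936]
force: [0.5, -0.3, -0.9]
width: 31.3
```

Run:
```python
from h import *
from cell import *
go([525.9,35.9,15])
cv2.imwrite("pics/w7.png",get_image("wrist")["img"])
go([525.9,35.9,15])
```

```text
t9.80 at [529.5  38.9  57.1] F [ 0.5 -0.3 -0.9] w31.3 | shift cm [0.29, -0.37, 4.21] rot [0.0, -0.0, -0.0]
t9.85 at [529.7  38.6  57.4] F [ 0.1 -0.4 -0.2] w31.2 | shift cm [0.32, -0.35, 4.24] rot [0.0, 0.0, -0.001]
```

View pics/w7.png

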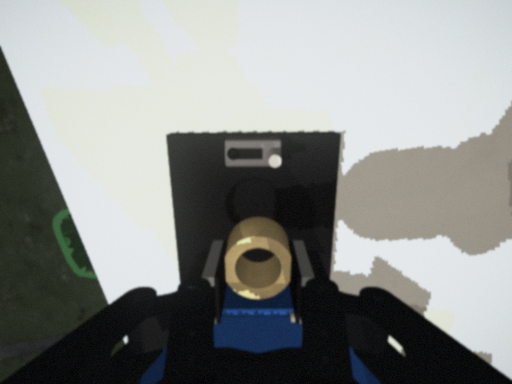

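The wrist view shows the latch housing at (253,154) and the pocket as a dark disc at about (252,205), partly behind the bushing. Checking both by ray casting.

Run:
```python
from h import *
from cell import *
s=read_state(); d=get_image("wrist")
T=np.eye(4);T[:3,:3]=Ro.from_euler('xyz',s["tool_rot"]).as_matrix();T[:3,3]=s["eef_pos"];T=T@d["T_tool_cam"]
print("latch",ray(d,(253,154),36,T),"pred",case2w(-50,0,36))
print("tray corners",ray(d,[(167,133),(341,131)],16,T).round(1).tolist())
g=cv2.cvtColor(d["img"],cv2.COLOR_BGR2GRAY)[160:260,200:310]
g=cv2.normalize(np.clip(g,5,45),None,0,255,cv2.NORM_MINMAX); cv2.imwrite("pics/w7e.png",cv2.resize(g,None,fx=6,fy=6,interpolation=cv2.INTER_CUBIC))
np.save("T7.npy",T)
go([525.9,35.9,15])
```

```text
latch [[485.38332778  44.55043176  36.        ]] pred [484.54695077  44.478358    36.        ]
tray corners [[462.4, -11.1, 16.0], [485.5, 105.8, 16.0]]
t9.90 at [529.8  38.5  57.6] F [ 0.4 -0.3 -0.4] w31.5 | shift cm [0.33, -0.34, 4.26] rot [0.0, 0.001, -0.001]
```

View pics/w7e.png

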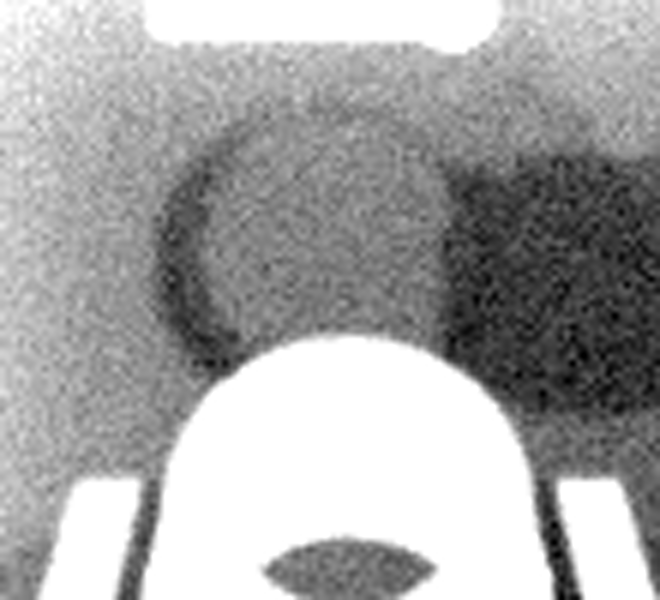

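Run:
```python
from h import *
from cell import *
T=np.load("T7.npy"); d={"mtx":np.array([[304.6,0,257.6],[0,304.6,196.9],[0,0,1]])}
q=ray(d,[(225.8,202),(254.2,175.8),(230.5,185)],16,T)
print(q)
c,s=np.cos(CY),np.sin(CY)
for p in q:
    e=p[:2]-C0; print("case xy",c*e[0]+s*e[1],-s*e[0]+c*e[1])
```

```text
[[519.16657041  16.58910596  16.        ]
 [504.11521548  41.10945508  16.        ]
 [507.28106851  22.95344055  16.        ]]
case xy -10.427945285093497 -20.2578609097958
case xy -30.155677493643005 0.6850946666889453
case xy -23.360146000903672 -16.446287082534873
```

{"op": "carry_out", "data": {
  "series": [
    [[0.39, -0.34, 2, 0, 0, 0, 2], [0.39, -0.34, 4, 0, 0, 0, 2], [0.39, -0.34, 4.8, 0, 0, 0, 2], [0.39, -0.34, 4.8, 0, 0, 0, 2], [0.39, -0.34, 4.8, 0, 0, 0, 2]]
  ]
}}

```text
clock: 10.32
eef_pos: [525.1, 35.7, 9.3]
tool_rot: [3.142, -0.0, 2.935]
force: [0.4, 0.3, 0.2]
width: 31.5
```

Run:
```python
from h import *
from cell import *
go([525.2,35.9,-10])
cv2.imwrite("pics/s8.png",cv2.resize(get_image("side")["img"][150:290,220:400],None,fx=4,fy=4,interpolation=cv2.INTER_CUBIC))
go([525.2,35.9,-10])
```

```text
t10.32 at [525.1  35.7   9.3] F [0.4 0.3 0.2] w31.5 | shift cm [-0.01, 0.03, 1.93] rot [0.0, -0.0, -0.002]
t10.37 at [525.5  35.7   9.8] F [ 0.1  0.  -0.2] w31.5 | shift cm [0.04, 0.01, 1.98] rot [0.0, 0.001, -0.002]
```

View pics/s8.png

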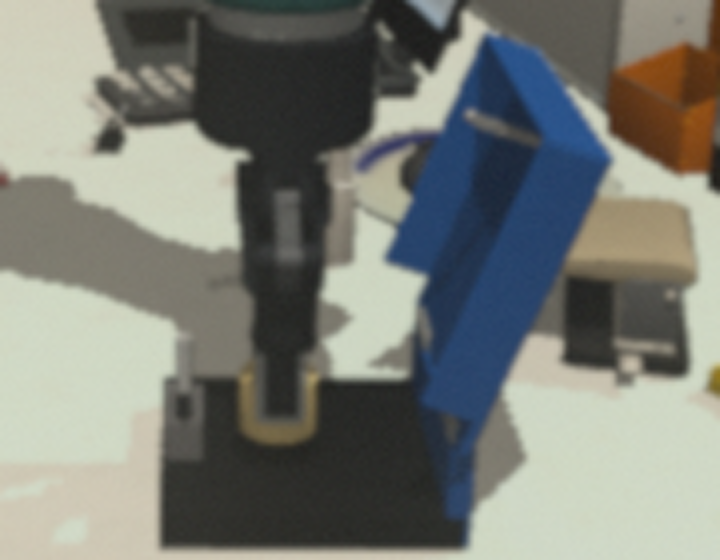

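{"op": "carry_out", "data": {
  "series": [
    [[0, 0, 0.5, 0, 0, 0, 2], [0, 0, 0.8, 0, 0, 0, 2], [0, 0, 1.1, 0, 0, 0, 2], [0, 0, 1.2, 0, 0, 0, 2]]
  ]
}}

```text
clock: 10.7
eef_pos: [524.8, 35.5, -3.1]
tool_rot: [-3.142, -0.0, 2.935]
force: [1.5, -0.4, -0.7]
width: 31.2
```

{"op": "carry_out", "data": {
  "series": [
    [[0, 0, 0.15, 0, 0, 0, 2], [0, 0, 0.3, 0, 0, 0, 2], [0, 0, 0.4, 0, 0, 0, 2]]
  ]
}}

```text
clock: 10.95
eef_pos: [524.8, 35.5, -7.1]
tool_rot: [-3.142, -0.0, 2.935]
force: [0.7, 0.2, -1.4]
width: 31.2
```

Past the rim level (bushing bottom at about 9.5) with no force. Continuing to the floor.

{"op": "carry_out", "data": {
  "series": [
    [[0, 0, 0.1, 0, 0, 0, 2], [0, 0, 0.2, 0, 0, 0, 2], [0, 0, 0.2, 0, 0, 0, 2]]
  ]
}}

```text
clock: 11.2
eef_pos: [524.7, 35.5, -9.1]
tool_rot: [-3.142, -0.0, 2.935]
force: [0.4, 0.7, -1.0]
width: 31.5
```

{"op": "carry_out", "data": {
  "series": [
    [[0, 0, 0.1, 0, 0, 0, 2], [0, 0, 0.1, 0, 0, 0, 2]]
  ]
}}

```text
clock: 11.37
eef_pos: [524.8, 35.5, -10.0]
tool_rot: [-3.142, -0.0, 2.935]
force: [-0.3, 0.4, -1.1]
width: 31.3
```

{"op": "carry_out", "data": {
  "series": [
    [[0, 0, 0.1, 0, 0, 0, 2], [0, 0, 0.1, 0, 0, 0, 2]]
  ]
}}

```text
clock: 11.53
eef_pos: [524.9, 35.5, -10.1]
tool_rot: [3.142, 0.0, 2.935]
force: [-2.4, 0.1, 7.6]
width: 31.0
```

On the floor at 7.6 N. Letting go.

{"op": "carry_out", "data": {
  "series": [
    [[0, 0, -0.07, 0, 0, 0, 2], [0, 0, -0.07, 0, 0, 0, 4.5], [0, 0, -0.07, 0, 0, 0, 5.5], [0, 0, -0.07, 0, 0, 0, 5.5], [0, 0, -0.07, 0, 0, 0, 5.5]]
  ]
}}

```text
clock: 11.95
eef_pos: [524.8, 35.5, -10.3]
tool_rot: [3.142, -0.0, 2.935]
force: [0.2, 0.8, -1.1]
width: 54.8
```

{"op": "carry_out", "data": {
  "series": [
    [[0, 0, -2, 0, 0, 0, 5.5], [0, 0, -5, 0, 0, 0, 5.5], [0, 0, -8, 0, 0, 0, 5.5], [0, 0, -8, 0, 0, 0, 5.5]]
  ]
}}

```text
clock: 12.28
eef_pos: [528.3, 35.8, 74.3]
tool_rot: [3.139, 0.008, 2.935]
force: [1.4, -0.2, -1.3]
width: 55.3
```

Run:
```python
from h import *
from cell import *
s=read_state(); d=get_image("wrist")
T=np.eye(4);T[:3,:3]=Ro.from_euler('xyz',s["tool_rot"]).as_matrix();T[:3,3]=s["eef_pos"];T=T@d["T_tool_cam"]
cv2.imwrite("pics/w9.png",d["img"])
hs=cv2.cvtColor(d["img"],cv2.COLOR_BGR2HSV); Z=d["z_map"];K=d["mtx"];v,u=np.mgrid[0:384,0:512]
P=np.stack([(u-K[0,2])/K[0,0]*Z,(v-K[1,2])/K[1,1]*Z,Z],-1)@T[:3,:3].T+T[:3,3]
m=(hs[...,0]>12)&(hs[...,0]<35)&(hs[...,1]>50)&(np.hypot(P[...,0]-525,P[...,1]-36)<30)&(P[...,2]>28)&(P[...,2]<38)
q=P[m];c,r=cv2.minEnclosingCircle(q[:,:2].astype(np.float32)); print(len(q),c,r,np.median(q[:,2]))
go([525,36,70])
```

```text
994 (524.5784301757812, 35.20344924926758) 17.208335876464844 31.735500097335674
t12.33 at [527.2  35.7  72.4] F [ 0.6  0.4 -0.1] w54.9 | shift cm [0.22, -0.02, 0.23] rot [0.002, 0.006, -0.002]
```

View pics/w9.png

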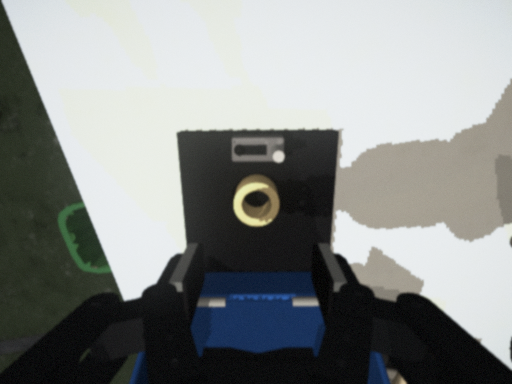

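The bushing stands in the pocket at (524.6, 35.2) with its top at 31.7 mm, so it is on the floor, upright and let go. Next the arm goes over and behind the lid.

{"op": "carry_out", "data": {
  "series": [
    [[0, 0, -4, 0, 0, 0, 0], [0, 0, -8, 0, 0, 0, 0], [0, 0, -12, 0, 0, 0, 0], [0, 0, -12, 0, 0, 0, 0], [0, 0, -12, 0, 0, 0, 0]]
  ]
}}

```text
clock: 12.75
eef_pos: [526.1, 35.6, 191.2]
tool_rot: [3.14, 0.004, 2.935]
force: [0.2, 0.0, -1.1]
width: 0.1
```

Run:
```python
from h import *
from cell import *
go(case2w(145,0,190))
d=get_image("side"); cv2.imwrite("pics/s10.png",cv2.resize(d["img"][90:290,200:400],None,fx=3,fy=3));
```

```text
t12.75 at [526.1  35.6 191.2] F [ 0.2  0.  -1.1] w0.1 | shift cm [-15.25, 0.06, 0.17] rot [0.001, 0.004, -0.002]
```

View pics/s10.png

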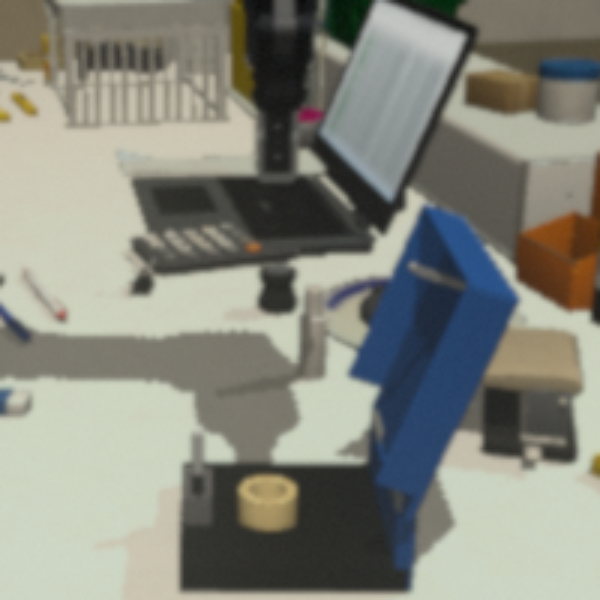

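{"op": "carry_out", "data": {
  "series": [
    [[-4, 0, 0, 0, 0, 0, 0], [-8, 0, 0, 0, 0, 0, 0], [-12, 0, 0, 0, 0, 0, 0], [-15.2, 0, 0, 0, 0, 0, 0], [-15.2, 0, 0, 0, 0, 0, 0]]
  ]
}}

```text
clock: 13.22
eef_pos: [677.7, 1.6, 185.7]
tool_rot: [-3.14, 0.001, 2.932]
force: [0.6, -0.6, -1.1]
width: -0.0
```

Run:
```python
from h import *
from cell import *
go(case2w(145,0,121))
```

```text
t13.22 at [677.7   1.6 185.7] F [ 0.6 -0.6 -1.1] w-0.0 | shift cm [0.29, 0.27, 6.47] rot [-0.002, 0.001, -0.005]
```

{"op": "carry_out", "data": {
  "series": [
    [[0, 0.2, 3, 0, 0, 0, 0], [0, 0.2, 6.5, 0, 0, 0, 0], [0, 0.2, 6.5, 0, 0, 0, 0], [0, 0.2, 6.5, 0, 0, 0, 0]]
  ]
}}

```text
clock: 13.55
eef_pos: [670.6, 6.2, 121.1]
tool_rot: [-3.139, -0.008, 2.935]
force: [0.5, 0.4, 0.2]
width: 0.0
```

Run:
```python
from h import *
from cell import *
go(case2w(145,0,121))
d=get_image("side"); cv2.imwrite("pics/s11.png",cv2.resize(d["img"][90:290,200:400],None,fx=3,fy=3)); 
# table of targets
for th in (1.92,1.57,1.4,1.2,1.0,.8,.6,.4,.2,.1,0):
    r=134 if th>=1.57 else 118
    x=62-r*np.cos(th)+3*np.sin(th)+11; z=52+r*np.sin(th)+3*np.cos(th)
    print(th,"x",round(x,1),"reported z",round(z-29,1) if th<1.57 else "edge z %.0f"%z)
```

```text
t13.55 at [670.6   6.2 121.1] F [0.5 0.4 0.2] w0.0 | shift cm [-0.51, -0.04, 0.0] rot [-0.002, -0.008, -0.001]
1.92 x 121.7 reported z edge z 177
1.57 x 75.9 reported z edge z 186
1.4 x 55.9 reported z 139.8
1.2 x 33.0 reported z 134.1
1.0 x 11.8 reported z 123.9
0.8 x -7.1 reported z 109.7
0.6 x -22.7 reported z 92.1
0.4 x -34.5 reported z 71.7
0.2 x -42.1 reported z 49.4
0.1 x -44.1 reported z 37.8
0 x -45.0 reported z 26.0
```

View pics/s11.png

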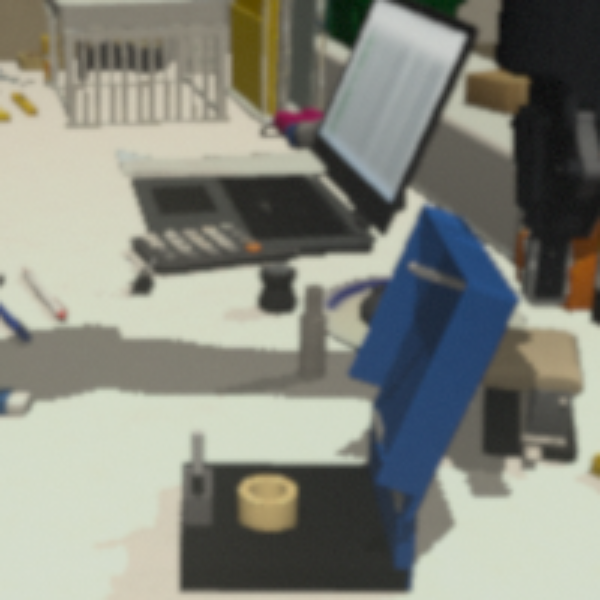

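The finger is behind the lid. Now bringing the lid forward at about 6 mm per row.

{"op": "carry_out", "data": {
  "series": [
    [[0.8, 0, 0, 0, 0, 0, 0], [1.4, 0, 0, 0, 0, 0, 0], [1.9, 0, 0, 0, 0, 0, 0], [2.4, 0, 0, 0, 0, 0, 0], [2.9, 0, 0, 0, 0, 0, 0]]
  ]
}}

```text
clock: 14.02
eef_pos: [646.0, 12.3, 126.1]
tool_rot: [3.141, 0.003, 2.935]
force: [0.8, -0.3, 0.5]
width: -0.3
```

{"op": "carry_out", "data": {
  "series": [
    [[0.5, 0, 0, 0, 0, 0, 0], [1.0, 0, 0, 0, 0, 0, 0], [1.5, 0, 0, 0, 0, 0, 0], [2.0, 0, 0, 0, 0, 0, 0], [2.5, 0, 0, 0, 0, 0, 0]]
  ]
}}

```text
clock: 14.43
eef_pos: [620.6, 17.4, 124.7]
tool_rot: [-3.142, -0.0, 2.935]
force: [0.7, 0.2, 1.3]
width: -0.3
```

Run:
```python
from h import *
from cell import *
d=get_image("side"); cv2.imwrite("pics/s12.png",cv2.resize(d["img"][90:290,200:400],None,fx=3,fy=3)); 
go(case2w(56,0,140))
```

```text
t14.48 at [619.3  17.7 124.6] F [-1.5  0.1 -0.5] w0.1 | shift cm [3.14, -0.13, -1.53] rot [-0.0, -0.002, -0.001]
```

View pics/s12.png

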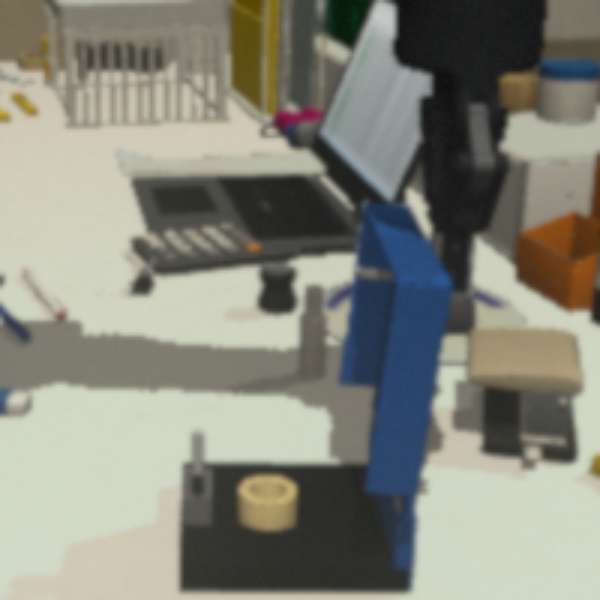

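The lid is near vertical with the finger behind it. Continuing along the arc.

{"op": "carry_out", "data": {
  "series": [
    [[0.6, 0, -0.5, 0, 0, 0, 0], [1.2, 0, -1.0, 0, 0, 0, 0], [1.8, -0.1, -1.5, 0, 0, 0, 0], [2.4, -0.1, -1.5, 0, 0, 0, 0], [3.0, -0.1, -1.5, 0, 0, 0, 0]]
  ]
}}

```text
clock: 14.9
eef_pos: [591.5, 22.5, 140.5]
tool_rot: [3.141, 0.001, 2.935]
force: [0.8, -0.2, 0.4]
width: -0.2
```

{"op": "carry_out", "data": {
  "series": [
    [[0.5, 0, 0.1, 0, 0, 0, 0], [1.0, 0, 0.2, 0, 0, 0, 0], [1.5, 0, 0.3, 0, 0, 0, 0], [2.0, 0, 0.5, 0, 0, 0, 0], [2.5, 0, 0.7, 0, 0, 0, 0]]
  ]
}}

```text
clock: 15.32
eef_pos: [566.6, 27.8, 132.5]
tool_rot: [-3.142, -0.0, 2.935]
force: [-0.1, -0.4, 0.5]
width: 0.2
```

Run:
```python
from h import *
from cell import *
d=get_image("side"); cv2.imwrite("pics/s13.png",cv2.resize(d["img"][90:290,200:400],None,fx=3,fy=3)); 
go(case2w(12,0,124))
```

```text
t15.37 at [564.9  28.  132. ] F [-1.7 -0.4 -0.6] w-0.4 | shift cm [2.0, -0.03, 0.8] rot [-0.0, -0.003, -0.001]
```

View pics/s13.png

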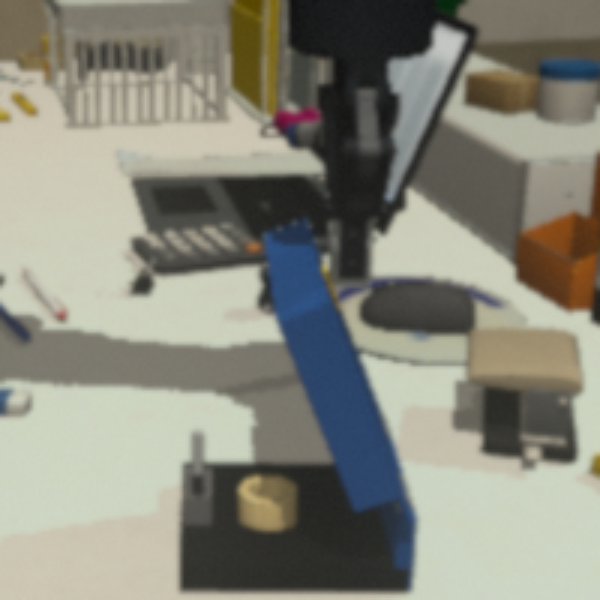

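The lid is at about 65° and following the finger.

{"op": "carry_out", "data": {
  "series": [
    [[0.5, 0, 0.2, 0, 0, 0, 0], [1.0, 0, 0.4, 0, 0, 0, 0], [1.5, 0, 0.6, 0, 0, 0, 0], [2.0, 0, 0.8, 0, 0, 0, 0], [2.4, 0, 1.1, 0, 0, 0, 0]]
  ]
}}

```text
clock: 15.78
eef_pos: [542.9, 32.7, 121.6]
tool_rot: [-3.142, -0.0, 2.935]
force: [0.4, 0.4, 1.6]
width: 0.1
```

{"op": "carry_out", "data": {
  "series": [
    [[0.4, 0, 0.3, 0, 0, 0, 0], [0.8, 0, 0.6, 0, 0, 0, 0], [1.2, 0, 0.9, 0, 0, 0, 0], [1.55, 0, 1.2, 0, 0, 0, 0], [1.9, 0, 1.5, 0, 0, 0, 0]]
  ]
}}

```text
clock: 16.2
eef_pos: [524.7, 36.5, 106.5]
tool_rot: [-3.142, -0.0, 2.935]
force: [1.6, 0.0, -1.0]
width: 0.3
```

Run:
```python
from h import *
from cell import *
d=get_image("side"); cv2.imwrite("pics/s14.png",cv2.resize(d["img"][90:290,200:400],None,fx=3,fy=3)); 
go(case2w(-23,0,92))
```

```text
t16.25 at [523.4  36.7 105.9] F [-0.9  0.1  0.1] w-0.1 | shift cm [1.26, -0.03, 1.39] rot [-0.001, -0.002, -0.001]
```

View pics/s14.png

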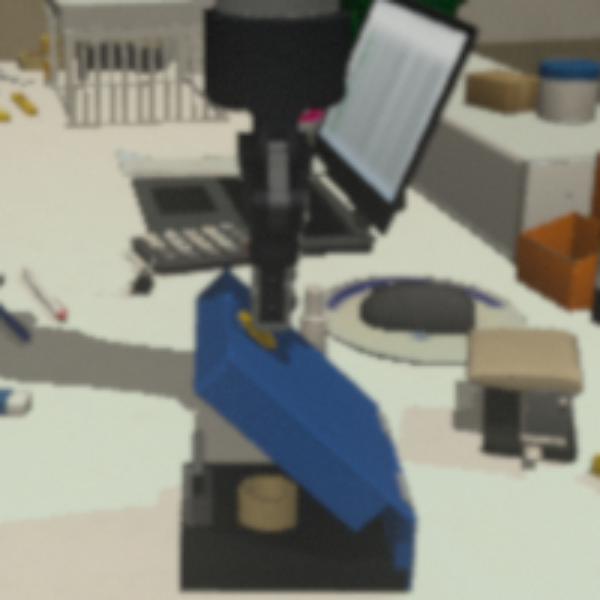

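{"op": "carry_out", "data": {
  "series": [
    [[0.3, 0, 0.3, 0, 0, 0, 0], [0.6, 0, 0.65, 0, 0, 0, 0], [0.9, 0, 1.0, 0, 0, 0, 0], [1.2, 0, 1.35, 0, 0, 0, 0], [1.5, 0, 1.7, 0, 0, 0, 0]]
  ]
}}

```text
clock: 16.67
eef_pos: [510.4, 39.6, 89.4]
tool_rot: [3.141, 0.001, 2.935]
force: [1.5, -0.4, -0.4]
width: 0.1
```

{"op": "carry_out", "data": {
  "series": [
    [[0.25, 0, 0.4, 0, 0, 0, 0], [0.5, 0, 0.8, 0, 0, 0, 0], [0.75, 0, 1.2, 0, 0, 0, 0], [1.0, 0, 1.6, 0, 0, 0, 0], [1.2, 0, 1.9, 0, 0, 0, 0]]
  ]
}}

```text
clock: 17.08
eef_pos: [498.2, 42.1, 70.3]
tool_rot: [-3.142, -0.0, 2.935]
force: [0.2, 0.3, 0.9]
width: 0.0
```

Run:
```python
from h import *
from cell import *
go(case2w(-44,0,49))
```

```text
t17.08 at [498.2  42.1  70.3] F [0.2 0.3 0.9] w0.0 | shift cm [0.78, -0.05, 2.13] rot [-0.0, -0.0, -0.002]
```

{"op": "carry_out", "data": {
  "series": [
    [[0.2, 0, 0.5, 0, 0, 0, 0], [0.5, 0, 1.0, 0, 0, 0, 0], [0.7, 0, 1.5, 0, 0, 0, 0], [0.9, 0, 2.0, 0, 0, 0, 0], [1.1, 0, 2.4, 0, 0, 0, 0]]
  ]
}}

```text
clock: 17.5
eef_pos: [487.6, 44.3, 46.2]
tool_rot: [-3.142, -0.0, 2.935]
force: [1.0, 0.2, 1.2]
width: -0.1
```

Run:
```python
from h import *
from cell import *
go(case2w(-50,0,40))
d=get_image("side"); cv2.imwrite("pics/s15.png",cv2.resize(d["img"][90:290,200:400],None,fx=3,fy=3));
```

```text
t17.50 at [487.6  44.3  46.2] F [1.  0.2 1.2] w-0.1 | shift cm [0.3, -0.05, 0.62] rot [-0.0, -0.0, -0.002]
```

View pics/s15.png

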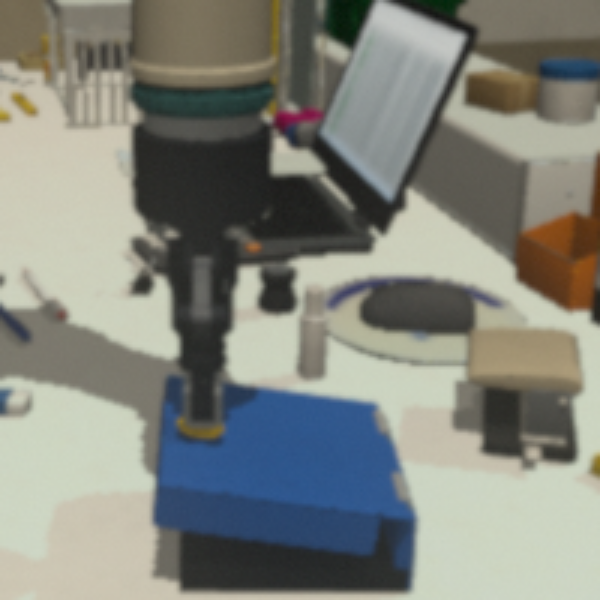

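The finger is on the pad and the lid is nearly shut. Pressing down while feeling for the latch.

{"op": "carry_out", "data": {
  "series": [
    [[0.1, 0, 0.3, 0, 0, 0, 0], [0.2, 0, 0.6, 0, 0, 0, 0], [0.3, 0, 0.9, 0, 0, 0, 0], [0.3, 0, 1.2, 0, 0, 0, 0], [0.3, 0, 1.4, 0, 0, 0, 0]]
  ]
}}

```text
clock: 17.97
eef_pos: [485.0, 44.8, 32.9]
tool_rot: [-3.142, 0.0, 2.935]
force: [-0.5, -1.0, 5.5]
width: -0.8
```

{"op": "carry_out", "data": {
  "series": [
    [[0, 0, 0.2, 0, 0, 0, 0], [0, 0, 0.4, 0, 0, 0, 0], [0, 0, 0.6, 0, 0, 0, 0], [0, 0, 0.6, 0, 0, 0, 0]]
  ]
}}

```text
clock: 18.3
eef_pos: [484.7, 44.8, 26.9]
tool_rot: [-3.141, -0.0, 2.935]
force: [-0.9, -0.9, 6.8]
width: 0.1
```

{"op": "carry_out", "data": {
  "series": [
    [[0, 0, 0.15, 0, 0, 0, 0], [0, 0, 0.3, 0, 0, 0, 0], [0, 0, 0.3, 0, 0, 0, 0]]
  ]
}}

```text
clock: 18.55
eef_pos: [484.7, 44.8, 24.0]
tool_rot: [-3.141, -0.0, 2.935]
force: [-0.4, -0.9, 8.6]
width: 0.4
```

{"op": "carry_out", "data": {
  "series": [
    [[0, 0, 0.1, 0, 0, 0, 0], [0, 0, 0.1, 0, 0, 0, 0]]
  ]
}}

```text
clock: 18.72
eef_pos: [484.7, 44.8, 23.1]
tool_rot: [-3.142, -0.0, 2.935]
force: [-1.2, -0.8, 7.6]
width: 0.4
```

{"op": "carry_out", "data": {
  "series": [
    [[0, 0, 0.1, 0, 0, 0, 0], [0, 0, 0.1, 0, 0, 0, 0]]
  ]
}}

```text
clock: 18.88
eef_pos: [484.7, 44.8, 22.2]
tool_rot: [-3.142, 0.0, 2.935]
force: [-1.6, -0.3, 8.4]
width: -0.2
```

{"op": "carry_out", "data": {
  "series": [
    [[0, 0, 0.1, 0, 0, 0, 0], [0, 0, 0.1, 0, 0, 0, 0]]
  ]
}}

```text
clock: 19.05
eef_pos: [484.7, 44.8, 21.2]
tool_rot: [-3.141, -0.0, 2.935]
force: [-1.9, -0.6, 8.1]
width: -0.2
```

{"op": "carry_out", "data": {
  "series": [
    [[0, 0, 0.1, 0, 0, 0, 0], [0, 0, 0.1, 0, 0, 0, 0]]
  ]
}}

```text
clock: 19.22
eef_pos: [484.7, 44.8, 20.3]
tool_rot: [-3.142, 0.0, 2.935]
force: [-1.1, 0.2, 8.8]
width: 0.0
```

{"op": "carry_out", "data": {
  "series": [
    [[0, 0, 0.1, 0, 0, 0, 0], [0, 0, 0.1, 0, 0, 0, 0]]
  ]
}}

```text
clock: 19.38
eef_pos: [484.7, 44.8, 19.4]
tool_rot: [-3.142, 0.0, 2.935]
force: [-2.1, -1.0, 11.9]
width: 0.2
```

{"op": "carry_out", "data": {
  "series": [
    [[0, 0, 0.1, 0, 0, 0, 0], [0, 0, 0.1, 0, 0, 0, 0]]
  ]
}}

```text
clock: 19.55
eef_pos: [484.8, 44.8, 18.6]
tool_rot: [-3.142, 0.0, 2.935]
force: [-2.4, 0.1, 14.3]
width: -0.3
```

14.3 N, so the press is complete. Letting it rise slowly.

{"op": "carry_out", "data": {
  "series": [
    [[0, 0, -0.3, 0, 0, 0, 0], [0, 0, -0.6, 0, 0, 0, 0], [0, 0, -0.9, 0, 0, 0, 0], [0, 0, -1.2, 0, 0, 0, 0], [0, 0, -1.3, 0, 0, 0, 0]]
  ]
}}

```text
clock: 19.97
eef_pos: [484.9, 45.0, 30.9]
tool_rot: [3.141, 0.0, 2.935]
force: [0.7, 0.7, 0.1]
width: 0.1
```

{"op": "carry_out", "data": {
  "series": [
    [[0, 0, -0.5, 0, 0, 0, 0], [0, 0, -1.5, 0, 0, 0, 0], [0, 0, -4, 0, 0, 0, 0], [0, 0, -8, 0, 0, 0, 0]]
  ]
}}

```text
clock: 20.3
eef_pos: [482.3, 44.6, 109.7]
tool_rot: [-3.139, -0.006, 2.935]
force: [1.1, 0.7, 0.2]
width: 0.2
```

{"op": "carry_out", "data": {
  "series": [
    [[2, 5, -3, 0, 0, 0, 0], [4, 9, -3, 0, 0, 0, 0], [6, 13, -3, 0, 0, 0, 0], [6, 17, -3, 0, 0, 0, 0], [6, 20, -3, 0, 0, 0, 0]]
  ]
}}

```text
clock: 20.72
eef_pos: [464.5, 245.8, 142.1]
tool_rot: [3.141, -0.0, 2.935]
force: [0.8, -1.2, 0.7]
width: 0.1
```

{"op": "carry_out", "data": {
  "series": [
    [[0, 0, 0, 0, 0, 0, 0], [0, 0, 0, 0, 0, 0, 0], [0, 0, 0, 0, 0, 0, 0], [0, 0, 0, 0, 0, 0, 0], [0, 0, 0, 0, 0, 0, 0]]
  ]
}}

```text
clock: 21.13
eef_pos: [466.2, 242.2, 140.8]
tool_rot: [-3.141, -0.0, 2.932]
force: [-0.2, -1.0, -0.5]
width: -0.1
```

Run:
```python
from h import *
from cell import *
d=get_image("side"); cv2.imwrite("pics/s16.png",d["img"]); t=get_image("top"); cv2.imwrite("pics/t16.png",t["img"])
for s,c,m in blobs(t,(20,120,120),(35,255,255),30): print("yel",s,c,ray(t,c,57).round(1))
for D,n in ((d,"side0.npz"),):
    o=dict(np.load(n)); 
    for nm,b in (("lid",(slice(225,265),slice(255,335))),("shaft",(slice(180,220),slice(295,312))),("eraser",(slice(215,232),slice(187,213))),("loupe",(slice(175,197),slice(283,302)))):
        print(nm,"mean diff",cv2.absdiff(D["img"][b],o["img"][b]).mean())
print("pad z", d["z_map"][240,266], o["z_map"][240,266], read_state()["eef_pos"])
```

```text
yel [238   0  56  28 331] [261.23867069  14.62839879] [[873.  184.1  57. ]]
yel [245   0  21   7  78] [253.65384615   2.30769231] [[900.  200.1  57. ]]
yel [ 300   36   45   44 1049] [322.70543375  58.15824595] [[778.3  55.8  57. ]]
yel [324 193  13  13 136] [329.82352941 198.98529412] [[483.9  44.3  57. ]]
lid mean diff 2.4360416666666667
shaft mean diff 3.609313725490196
eraser mean diff 3.479638009049774
loupe mean diff 2.6985645933014353
pad z 708.3693 706.509 [466.25559504 242.62484945 140.80715656]
```

View pics/s16.png

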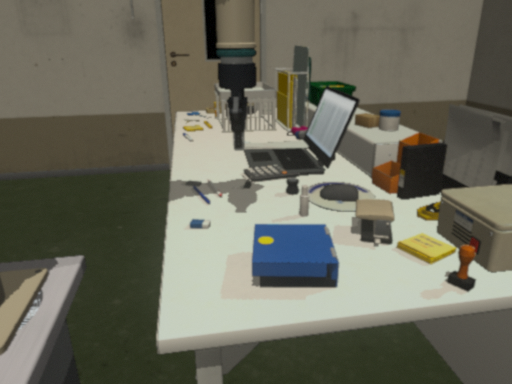

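View pics/t16.png

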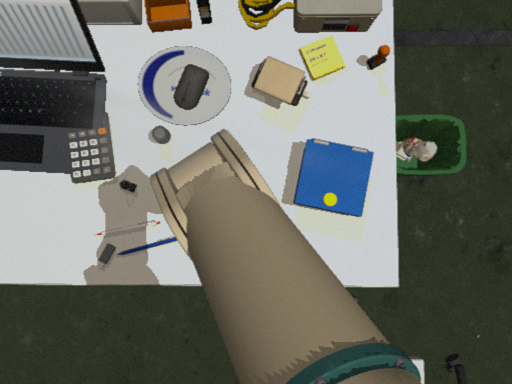

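The lid is shut and holding. The pad is at (330,199), as at the start, nothing is touching the lid, and the bystanders have not moved. Handing in.

```bash
python3 -c "
from cell import *
print(finish_job())"
```

```text
the job is handed in; nothing more can be done
None
```

I put the bushing in the round pocket and shut the case, and the latch held the lid with the arm clear. I handed the job in at about 21 s of the 72 s; it reported no verdict.

- **First press:** I pressed the pad, stopping at 14 N. The lid swung fully open while the bushing was still about 300 mm away.
- **Placing:** I lowered the bushing until I felt the pocket floor at 7.6 N, then let go. With the lid still open, the wrist camera put it at (524.6, 35.2), within about 1.5 mm of my pocket estimates. Its top was at 31.7 mm, where 32 mm is expected.
- **Closing:** I pushed the lid from behind along its arc and pressed the pad again, to 14.3 N. The force fell to zero as I let it rise. About 1.2 s later the pad was within 0.1 px of its starting place in the top view.
- **Bystanders:** The shaft, eraser and loupe looked the same as at the start in the side view. I only compared that one view.

**Checks that disagreed:**
- **Fingertips:** They end about 29 mm short of the stated TCP. My first press met no contact at the stated height. Side and wrist depth both showed the gap, and touching the pad confirmed it. I used this offset for every later height.
- **Pocket position:** The estimates differed by 1–2 mm between views, so I aimed between them, well inside the pocket's 3 mm clearance.
- **Gripper reading:** It showed 31 mm when closed on the 34 mm bushing.
- **After closing:** I could not see the bushing once the lid was shut.

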